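# Open the safety-capped canister

### The arm

A 7-joint arm with a two-finger parallel gripper is mounted at the origin on the work surface. World frame = base frame: x ahead of the robot, y to its left, z up, the work surface at z = 0. Lengths are in m, angles in rad, forces in N, time in s.
With the tool pointing down it reaches from about 0.4 to 0.875 m from the base axis. Payload 19.3 kg.
Tool frame: the origin (TCP) lies midway between the tips of the shut fingers; the grasp point (between the pads) lies bot.grip_point_offset behind it (bot.grip_point_offset is the distance from the TCP to the grasp point, in m); z points along the fingers, y is the direction in which the jaws open and shut (so a half turn about z gives the same grasp; the last joint's range is limited). The gripper opens to 85 mm and grips with 20 to 120 N. Pads are 22 mm wide; open, the fingers measure 114 mm over their backs; the gripper's body (76 mm by 85 mm) begins 54 mm behind the grasp point. The pads swing forward as they close: fully open they stand 13 mm farther back than shut.
Start: joints at [-1.224, 0.521, -0.036, 1.599, 0.021, 1.021, -0.113], TCP at [0.253, 0.571, 0.231] pointing down, gripper open.
Joint ranges: [-2.91, 2.91], [-0.3, 2.13], [-1.5, 1.42], [0.17, 2.43], [-1.26, 4.41], [0.16, 1.93], [-2.52, 2.52]. Speed limits (rad/s): [1.89, 1.89, 2.39, 2.39, 3.01, 3.01, 3.01].

### API

Orientations are given as [roll, pitch, yaw] about the fixed x, y, z axes, in that order (R = Rz(yaw) Ry(pitch) Rx(roll)).
In Python, from workcell import bot gives the robot as it stands.
- The arm moves only by the tool servo_tool, never from a script. Its argument "rows" is a list that holds one entry, the list of rows, each a list of 6 numbers: the shift along the tool's x, y, z in cm, then the turn, a rotation vector about the tool's x, y, z in degrees. A call has 1 to 5 rows; each row shifts and turns the commanded pose from where the row before left it, along the tool's axes as they then stand; what a row does not reach is not made up. A row lasts 1/8 s, in which the tool goes at most 62.5 mm and 10.7 degrees, less where a joint would pass 70% of its speed; a pose out of reach is approached as far as the arm can. A call is refused whole if a number of a shift passes 6.25 or a number of a turn 10.7, either way. A call with a gripper value outside its range is refused whole. "grip" is the opening, from -1 (shut) to 1 (fully open), so that 0 is half open, set as the call begins (left out, the last holds). The fingers move at their own pace and stop on an object; "squeeze" is the grip in N (left out, the last holds). Time passes only in rows, so rows that do not move let the fingers close. It gives the time, the measured TCP pose, the force and the opening at its end, in the units of the state.
- bot.observe(): the state, without advancing time (a new reading comes with each control period).
- bot.grab_frame(name): name is "scene" or "top" or "wrist"; returns a dict with "image" (480x640x3 uint8, red, green, blue), "K" (3x3 intrinsics, pixels), "R" (3x3) and "t" (3): a world point X has camera coordinates R X + t; the wrist camera has in their place "mount" (4x4, takes a point from camera to tool coordinates, whose origin is the TCP and whose axes are the flange's). Camera axes: x right, y down, z forward; pixel columns grow to the right and rows downward; lengths in m; the calibration is good to about 2 mm. A picture is of the moment at which its call begins: read the wrist's pose just before it. There is no depth.
- bot.job_done(): hands the job in, once; it reports no verdict.
The state is a dict: "clock": time; "qpos": joint angles; "qd": joint speeds; "joint_efforts": joint torques, N m; "position": TCP position; "tool_rot": TCP orientation; "force": force on the tool from outside, world axes, zero at the start; "moment": the same for the moment, N m; "grip_width": finger opening in m.
Only numpy, scipy, OpenCV 4.12 (cv2) and the standard library are available. Lean on these libraries where they do the work, as an engineer would, in place of code of your own. Each camera call takes 0.05 s, during which the arm holds its last target.

### The job

Open the white canister with the yellow band: push its orange safety cap firmly down and, while keeping it pressed, turn it anticlockwise (seen from above) until it comes free, then lift it off. Set the cap down gently in the steel tray, flat on the tray's floor with its knob up, and let go of it. Leave the other things on the bench where they are.

Things in the scene. Friction and masses are not known exactly. Their poses are not given: they have to be found in the camera images.
- cap_grip (a point): Loose orange cap: ribbed skirt 62 mm across, 27 mm tall; on its flat top a round grip knob 30 mm across, 26 mm tall; white line along its +x. Point on its axis, mid-knob: 13 mm under the knob's top, 13 above the flat top, 40 above the lower edge. z up. 90 g. It starts locked: its 3 inner lugs sit in notches under the neck's flange, so it neither turns nor lifts until pushed down.
- canister_mouth (a point): Centre of the white canister's mouth, top of the neck, 139 mm above the bench, z up. Fixed; 90 mm across, yellow band, grey foot 116 mm across. Cap at least 5.5 mm down, turn it anticlockwise from above: lugs clear the flange from 42 deg on, stop at 86, best 64. The spring then lifts it 3 mm above its locked height; raise it 30 mm to clear the neck. Sideways play 1.5 mm. Clockwise: a stop.
- seal (a joint): Sprung blue sealing ring in the canister's mouth, under the cap; m, 0 with the cap locked, grows as the cap is pushed straight down. The cap can turn from 0.0055 on and bottoms at 0.008; the spring pushes up with 9 N at 0 and 16 N at 0.008. -0.003 with the cap off.
- tray_in (a point): Centre of the inner floor of the shallow steel tray, 3 mm above the bench. Tray 170 mm long (its x) by 140 mm wide (its y), walls 3 mm thick and 18 mm tall; fixed. z up.
- rack_mid (a point): Bystander: blue tube rack 90 x 120 mm with capped tubes, 84 mm tall; point on its axis 40 mm above the bench. Loose.
- dishes_mid (a point): Bystander: stack of three pale round dishes, 92 mm across, 44 mm tall; point half-way up. Loose.
- amber_mid (a point): Bystander: amber glass bottle with black cap, 60 mm across, 120 mm tall; point half-way up. Loose.
- jar_mid (a point): Bystander: pale jar with a blue lid, 60 mm across, 70 mm tall; point half-way up. Loose.
- tweezers_mid (a point): Bystander: steel tweezers lying flat, 130 mm long, 10 mm tall; point at their middle. Loose.
- timer_mid (a point): Bystander: white bench timer, 60 x 70 mm, 22 mm tall; point at its middle. Loose.
Things that resemble listed ones, but are neither listed nor needed, are in the scene too. Of the things like the part that bears cap_grip, leave any that is turquoise; of the rest the smaller one is meant. Leave any green look-alike of the part that bears canister_mouth alone.

How it is judged:
On the way:
1. the cap has come off: raised at least 30 mm above where it was locked on the neck (z of cap_grip in the frame of canister_mouth above 0.056 m), for 0.1 s.
At the end, for the whole second after the job is handed in: The cap lies inside the steel tray (its axis within 55 mm of the tray's centre along the tray and 40 mm across it), flat on the tray's floor (within 6 mm in height, tilted less than 7 deg), knob up, at rest and released; the canister stands open (x of cap_grip in the frame of tray_in between -0.055 and 0.055 m and y of cap_grip in the frame of tray_in between -0.04 and 0.04 m and z of cap_grip in the frame of tray_in between 0.034 and 0.046 m and angle between cap_grip's own z axis and vertical below 0.12 rad and linear speed of cap below 0.03 m/s); the robot touches nothing.
It fails at once if another thing on the bench (rack, dishes, bottle, jar, tweezers or timer) is moved by more than 30 mm (distance of any of rack_mid, dishes_mid, amber_mid, jar_mid, tweezers_mid, timer_mid from where it was at the start of the episode above 0.03 m).
It fails at once if the cap is dropped: falling free of the fingers at over 0.7 m/s (a drop of 25 mm) (contact force between the fingers and cap below 0.1 N and linear speed of cap above 0.7 m/s).
It also fails if it takes over 48 s, if anything falls off the work surface, if the arm or the gripper's body presses on something with over 40 N, if the wrist force passes 120 N, or if a joint passes its speed limit or range.

## Working session

There is one attempt and no reset: what is moved stays moved. The work goes in short steps, Python scripts to look and compute and a tool call to move; the robot and the scene stay as the last step left them, time stands still between calls to the robot, and variables do not carry over. Pictures are saved under pics/ and viewed, and the job is handed in when it is done.

Besides the shell and the picture viewer there is one more tool, called after "Emit:" as name(argument=value, ...), one argument or row to a line, values as JSON. servo_tool: Moves the arm, as the interface text tells. Its arguments: {"type":"object","properties":{"rows":{"type":"array"},"grip":{"type":"number"},"squeeze":{"type":"number"}},"required":["rows"]}

```bash
mkdir -p pics; ls; python3 - <<'E'
from workcell import bot
import cv2,pickle
print(bot.observe(), bot.grip_point_offset)
d={}
for n in("scene","top","wrist"):
    f=bot.grab_frame(n); d[n]=f; cv2.imwrite(f"pics/{n}0.png",f["image"][:,:,::-1]); print(n,{k:v for k,v in f.items() if k!="image"})
pickle.dump(d,open("f0.pkl","wb"))
E
```

```text
pics
{'clock': 0.0, 'qpos': array([-1.22424338,  0.52204111, -0.03632465,  1.59995196,  0.02119466,
        1.02108848, -0.11283064]), 'qd': array([ 7.22869580e-04, -8.25051454e-05, -1.00557806e-03,  1.42934199e-04,
        2.60703781e-04, -9.19349394e-04,  2.04715110e-04]), 'joint_efforts': array([-2.98666992e-04, -9.27095032e+01,  1.97975256e+00, -3.69932592e+01,
        1.78412109e-02,  7.96813139e-03, -7.38980179e-05]), 'position': array([0.25290238, 0.57120862, 0.23072894]), 'tool_rot': array([-3.14049099e+00,  7.38053799e-05,  2.72479293e+00]), 'force': array([-0.58323662, -0.48111282,  0.71280188]), 'moment': array([-0.00551545,  0.01642682, -0.07107776]), 'grip_width': 0.08545914488840926} 0.0187
scene {'K': array([[507.80463276,   0.        , 315.03197023],
       [  0.        , 507.80463276, 246.07900723],
       [  0.        ,   0.        ,   1.        ]]), 'R': array([[-0.88681602,  0.46207986, -0.00628925],
       [ 0.38500229,  0.73122581, -0.5631004 ],
       [-0.2555985 , -0.50178782, -0.82636456]]), 't': array([ 0.51980609, -0.16268727,  1.42697747])}
top {'K': array
[... 168 characters left out ...]
273329, -0.99972878, -0.00505523],
       [-0.98620994,  0.02325444, -0.16385721],
       [ 0.16393032,  0.0012605 , -0.98647111]]), 't': array([0.0097511 , 0.59698779, 1.01881061])}
wrist {'K': array([[342.04386574,   0.        , 327.12602806],
       [  0.        , 342.04386574, 235.25503982],
       [  0.        ,   0.        ,   1.        ]]), 'mount': array([[-3.48152827e-04, -9.65720268e-01, -2.59584749e-01,
         6.58474353e-02],
       [ 9.99999930e-01, -3.01044379e-04, -2.21230807e-04,
        -2.85091858e-04],
       [ 1.35500544e-04, -2.59584808e-01,  9.65720306e-01,
        -1.43523147e-01],
       [ 0.00000000e+00,  0.00000000e+00,  0.00000000e+00,
         1.00000000e+00]])}
```

View pics/scene0.png

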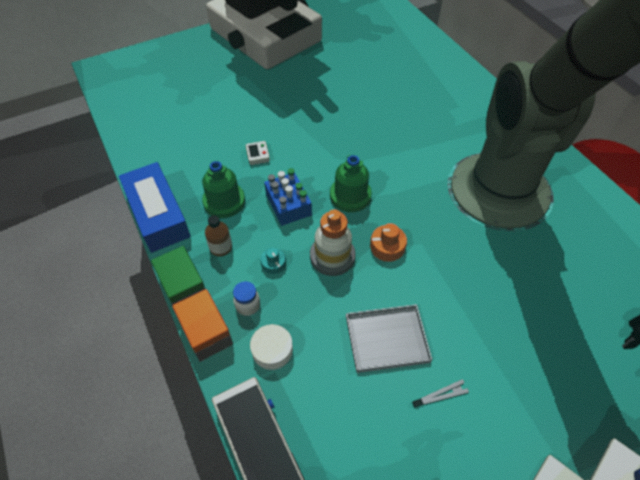

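View pics/top0.png

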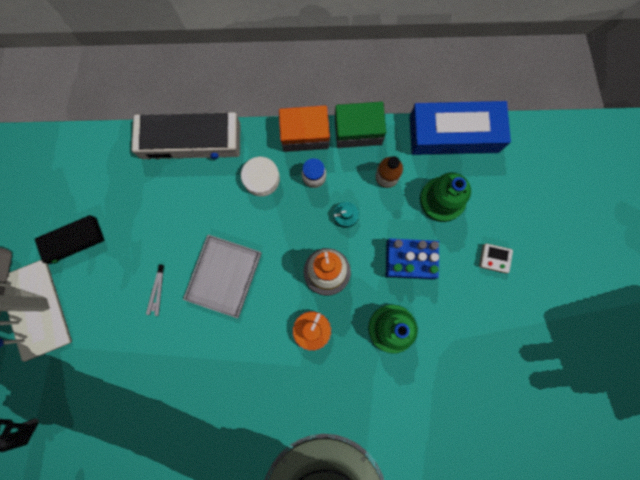

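View pics/wrist0.png

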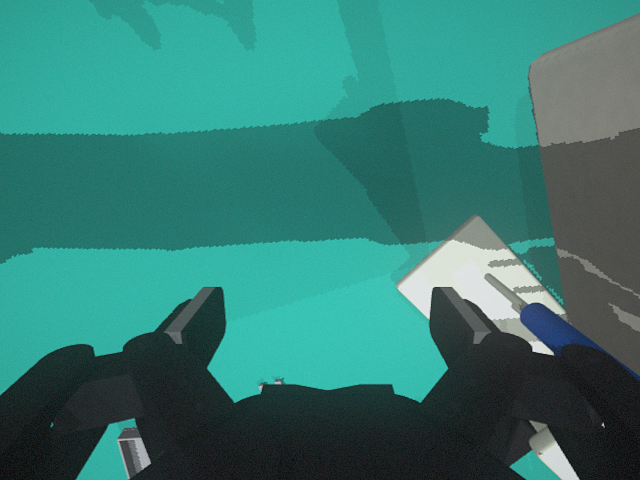

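The scene and top views show the orange cap on the white canister (scene ~(334,222), top ~(326,264)). There is a bigger loose orange cap (top (312,330)), a turquoise one (top (346,214)), and the tray (top (223,277)). I'll measure the canister and the tray next.

```bash
cat > h.py <<'E'
import numpy as np,cv2
def ray(f,p,z):
    K,R,t=f["K"],f["R"],f["t"]; d=R.T@np.linalg.solve(K,[p[0],p[1],1.]); c=-R.T@t
    return c+d*(z-c[2])/d[2]
def proj(f,X):
    q=f["K"]@(f["R"]@np.asarray(X,float)+f["t"]); return q[:2]/q[2]
def blobs(mask,amin=20):
    n,l,s,c=cv2.connectedComponentsWithStats(mask.astype(np.uint8))
    return [(s[i],c[i],l==i) for i in range(1,n) if s[i][4]>=amin]
E
python3 - <<'E'
import pickle,cv2,numpy as np
from h import *
d=pickle.load(open("f0.pkl","rb"))
for n,(x,y,w,h) in {"scene":(290,190,160,190),"top":(170,220,190,140)}.items():
    im=d[n]["image"][y:y+h,x:x+w,::-1]; s=4 if n=="top" else 3
    cv2.imwrite(f"pics/{n}_crop.png",cv2.resize(im,None,fx=s,fy=s,interpolation=cv2.INTER_CUBIC))
for n in("scene","top"):
    im=d[n]["image"]; hsv=cv2.cvtColor(im,cv2.COLOR_RGB2HSV)
    m=(hsv[...,0]<15)&(hsv[...,1]>150)&(hsv[...,2]>90)
    for s,c,_ in blobs(m): print(n,"orange",s,c)
    m=(hsv[...,1]<70)&(hsv[...,2]>70)
    for s,c,l in blobs(m,300):
        print(n,"grey",s,c,cv2.minAreaRect(np.argwhere(l)[:,::-1].astype(np.float32)))
E
```

```text
scene orange [586 140  51  14 418] [609.44019139 147.12200957]
scene orange [618 183  20  18 150] [630.14666667 190.28      ]
scene orange [324 211  23  23 232] [337.18965517 224.35775862]
scene orange [321 214   8  11  44] [324.54545455 219.88636364]
scene orange [372 224  34  31 607] [389.46128501 240.17462932]
scene orange [ 173  290   55   58 1305] [199.9532567  323.80996169]
scene grey [    0     0   322   104 16037] [117.47808194  34.32948806] ((160.5, 51.5), (321.0, 103.0), 0.0)
scene grey [ 437    0  119  101 5770] [494.7457539   33.88856153] ((496.35137939453125, 35.28532409667969), (129.1736297607422, 65.76317596435547), 37.64761734008789)
scene grey [ 525    0   74   31 1084] [561.82103321   9.64667897] ((561.5, 15.0), (30.0, 73.0), 90.0)
scene grey [ 574   82   66   70 2610] [613.62260536 117.93678161] ((610.9364013671875, 114.45199584960938), (65.75922393798828, 64.84634399414062), 8.004729270935059)
scene grey [   0   86   90   54 1759] [ 44.13814667 115.58101194] ((40.44414520263672, 111.9311294555664), (28.915388107299805, 93.29988861083984), 72.75853729248047)
scene 
[... 3146 characters left out ...]
015 259.15601504] ((496.2884216308594, 258.0577087402344), (30.005769729614258, 25.10286521911621), 11.309932708740234)
top grey [   0  249   71  113 4944] [ 32.09951456 308.38329288] ((25.36191749572754, 301.27862548828125), (113.1505355834961, 63.83426284790039), 72.58203125)
top grey [308 249  42  46 773] [330.48900388 275.20051746] ((328.5, 271.5), (45.0, 41.0), 90.0)
top grey [146 272  17  44 357] [155.29131653 294.9047619 ] ((154.42311096191406, 293.11541748046875), (12.03136920928955, 43.288124084472656), 7.125016689300537)
top grey [ 293  434   90   46 1805] [341.36897507 455.45096953] ((342.09954833984375, 454.1905822753906), (93.0933837890625, 32.35648727416992), 24.04422378540039)
```

```bash
ls pics
```

```text
scene0.png
scene_crop.png
top0.png
top_crop.png
wrist0.png
```

View pics/top_crop.png

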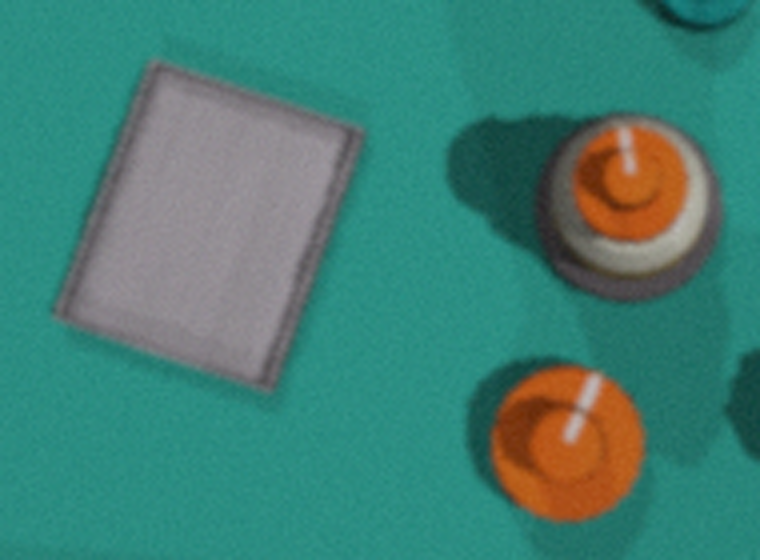

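View pics/scene_crop.png

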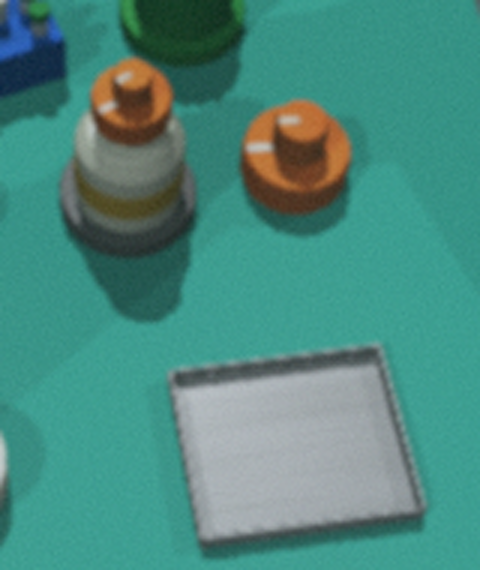

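Crops: the knob top's centre is at about top (328,265.5) and scene (334.7,215). The tray corners are clear: in the top crop, (152,62), (365,130), (272,390) and (56,315).

```bash
python3 - <<'E'
import pickle
from h import *
d=pickle.load(open("f0.pkl","rb")); T,S=d["top"],d["scene"]
print("knob",ray(T,(328,265.5),.178),ray(S,(334.7,215),.178))
print("flat top",ray(T,((632)/4+170-.3,182.5/4+220),.152))
print("skirt c",ray(T,(326.9,266.0),.150))
# triangulate
A=[];b=[]
for f,p in((T,(328,265.5)),(S,(334.7,215))):
    P=f["K"]@np.c_[f["R"],f["t"]]
    for i in(0,1): r=p[i]*P[2]-P[i]; A.append(r[:3]); b.append(-r[3])
print("tri",np.linalg.lstsq(np.array(A),np.array(b),rcond=None)[0])
for nm,f,cs in(("top",T,[(x/4+170,y/4+220) for x,y in((153,63),(364,131),(272,390),(56,316))]),
               ("scene",S,[(x/3+290,y/3+190) for x,y in((172,373),(380,349),(423,512),(204,543))])):
    P=np.array([ray(f,c,.018) for c in cs]); print(nm,P,P.mean(0),[np.linalg.norm(P[i]-P[(i+1)%4]) for i in range(4)])
# line
print("line dir", ray(T,(624/4+170,130/4+220),.152)-ray(T,(631/4+170,170/4+220),.178))
# canister foot
print("foot", ray(T,(629/4+170,210/4+220),.008))
E
```

```text
knob [ 0.52185464 -0.019777    0.178     ] [ 0.52705411 -0.01439712  0.178     ]
flat top [ 0.52440728 -0.01952727  0.152     ]
skirt c [ 0.52384994 -0.01780894  0.15      ]
tri [ 0.523204   -0.02020248  0.16894301]
top [[0.62045249 0.2739344  0.018     ]
 [0.57464554 0.14255556 0.018     ]
 [0.41811501 0.19826959 0.018     ]
 [0.46546463 0.33008308 0.018     ]] [0.51966942 0.23621066 0.018     ] [np.float64(0.13913545305220876), np.float64(0.16615011070217034), np.float64(0.1400599308408892), np.float64(0.16484511099421242)]
scene [[0.57893468 0.15005435 0.018     ]
 [0.42365222 0.20792809 0.018     ]
 [0.4712192  0.33497269 0.018     ]
 [0.62615888 0.28052956 0.018     ]] [0.52499124 0.24337117 0.018     ] [np.float64(0.16571666828585616), np.float64(0.1356574629490054), np.float64(0.16422654795637892), np.float64(0.13875843872581706)]
line dir [ 0.02484432  0.00283845 -0.026     ]
foot [ 0.52286148 -0.02011306  0.008     ]
```

```bash
cat >> h.py <<'E'
from scipy.spatial.transform import Rotation as Ro
def plan(p,rpy,goal,yaw,n,dp=2,z=None):
    """rows (cm,deg) from pose to goal pos, tool straight down with given yaw"""
    R=Ro.from_euler('xyz',rpy); G=Ro.from_euler('xyz',[np.pi,0,yaw]); p=np.array(p)
    rv=(R.inv()*G).as_rotvec(); step=rv/n; goal=np.array(goal); out=[]; c=p.copy(); Rc=R
    for i in range(n):
        w=p+(goal-p)*(i+1)/n-c
        s=np.round(Rc.inv().apply(w)*100,dp); t=np.round(np.degrees(step),dp)
        out.append([float(v) for v in (*s,*t)]); c=c+Rc.apply(s/100); Rc=Rc*Ro.from_rotvec(np.radians(t))
    return out
def show(rows):
    for i in range(0,len(rows),5): print([[ [round(v,2) for v in r] for r in rows[i:i+5]]])
E
python3 - <<'E'
from workcell import bot
from h import *
o=bot.observe()
show(plan(o["position"],o["tool_rot"],[.5245,-.017,.24],1.54,15,1))
E
```

```text
[[[-3.2, -2.9, -0.1, -0.0, 0.0, 4.5], [-3.5, -2.5, -0.0, -0.0, 0.0, 4.5], [-3.6, -2.3, -0.1, -0.0, 0.0, 4.5], [-3.9, -2.1, -0.0, -0.0, 0.0, 4.5], [-3.9, -1.7, -0.1, -0.0, 0.0, 4.5]]]
[[[-4.1, -1.4, -0.0, -0.0, 0.0, 4.5], [-4.2, -1.0, -0.1, -0.0, 0.0, 4.5], [-4.3, -0.8, -0.1, -0.0, 0.0, 4.5], [-4.3, -0.4, -0.0, -0.0, 0.0, 4.5], [-4.3, -0.0, -0.1, -0.0, 0.0, 4.5]]]
[[[-4.3, 0.2, -0.0, -0.0, 0.0, 4.5], [-4.3, 0.6, -0.1, -0.0, 0.0, 4.5], [-4.2, 1.0, -0.1, -0.0, 0.0, 4.5], [-4.1, 1.3, -0.0, -0.0, 0.0, 4.5], [-4.0, 1.6, -0.1, -0.0, 0.0, 4.5]]]
```

Emit:
servo_tool(
  rows=[
    [[-3.2,-2.9,-0.1,0,0,4.5],[-3.5,-2.5,0,0,0,4.5],[-3.6,-2.3,-0.1,0,0,4.5],[-3.9,-2.1,0,0,0,4.5],[-3.9,-1.7,-0.1,0,0,4.5]],
  ],
)

```text
clock: 0.78
position: [0.3436, 0.3739, 0.2342]
tool_rot: [-3.141, 0.0, 2.329]
force: [0.2, 0.4, 0.0]
grip_width: 0.0852
```

Emit:
servo_tool(
  rows=[
    [[-4.1,-1.4,0,0,0,4.5],[-4.2,-1.0,-0.1,0,0,4.5],[-4.3,-0.8,-0.1,0,0,4.5],[-4.3,-0.4,0,0,0,4.5],[-4.3,0,-0.1,0,0,4.5]],
  ],
)

```text
clock: 1.4
position: [0.4349, 0.1779, 0.2373]
tool_rot: [-3.142, -0.0, 1.937]
force: [0.4, 1.1, -0.0]
grip_width: 0.0851
```

Emit:
servo_tool(
  rows=[
    [[-4.3,0.2,0,0,0,4.5],[-4.3,0.6,-0.1,0,0,4.5],[-4.2,1.0,-0.1,0,0,4.5],[-4.1,1.3,0,0,0,4.5],[-4.0,1.6,-0.1,0,0,4.5]],
  ],
)

```text
clock: 2.02
position: [0.5254, -0.0178, 0.2403]
tool_rot: [-3.141, -0.0, 1.544]
force: [0.4, 0.4, 0.1]
grip_width: 0.0853
```

Emit:
servo_tool(
  rows=[
    [[0,0,0,0,0,0],[0,0,0,0,0,0]],
  ],
)

```text
clock: 2.28
position: [0.5248, -0.0161, 0.2401]
tool_rot: [-3.141, -0.0, 1.547]
force: [0.1, 0.6, 0.0]
grip_width: 0.0856
```

```bash
python3 - <<'E'
from workcell import bot
import cv2,pickle
o=bot.observe(); f=bot.grab_frame("wrist"); print(o); f["o"]=o; pickle.dump(f,open("w1.pkl","wb")); cv2.imwrite("pics/w1.png",f["image"][:,:,::-1])
E
```

```text
{'clock': 2.275, 'qpos': array([-0.39873707,  0.37789021,  0.41679273,  1.86830579, -0.18707939,
        0.93414037,  0.08027483]), 'qd': array([-1.57155521e-02, -6.98022303e-03, -6.87050974e-03,  3.96074244e-03,
       -2.08372038e-04,  1.59298305e-04, -8.60753564e-05]), 'joint_efforts': array([ 2.07834721e+00, -6.92749214e+01,  9.22740608e+00, -3.46549630e+01,
        9.08191572e-02, -1.95123791e-02,  2.52612313e-02]), 'position': array([ 0.52477883, -0.01611206,  0.24005724]), 'tool_rot': array([-3.14098093e+00, -1.68987441e-04,  1.54727575e+00]), 'force': array([0.05225695, 0.55608874, 0.04313478]), 'moment': array([ 0.02030776, -0.00375753, -0.01685425]), 'grip_width': 0.08564634257066377}
```

View pics/w1.png

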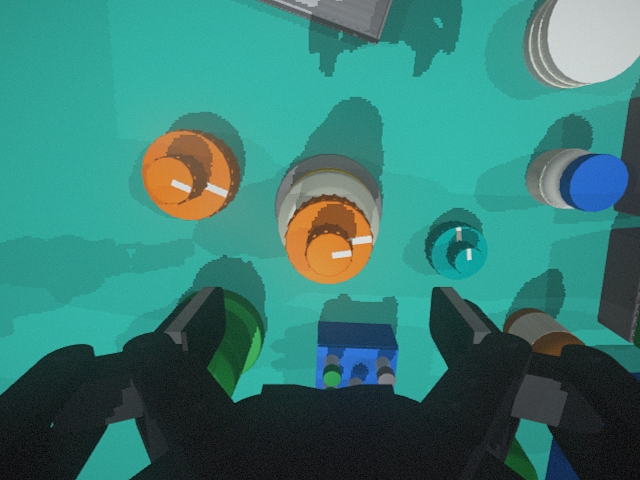

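The wrist view shows the knob's top disc at about (329,255) and the cap's outer edge around (329,241), between the jaws. I'll fit both and cast rays.

```bash
cat >> h.py <<'E'
def wcast(f,p,z):
    o=f["o"]; M=f["mount"]; R=Ro.from_euler('xyz',o["tool_rot"]).as_matrix()
    d=R@M[:3,:3]@np.linalg.solve(f["K"],[p[0],p[1],1.]); c=R@M[:3,3]+o["position"]
    return c+d*(z-c[2])/d[2]
E
python3 - <<'E'
import pickle
from h import *
f=pickle.load(open("w1.pkl","rb")); im=f["image"]
hsv=cv2.cvtColor(im,cv2.COLOR_RGB2HSV)
m=(hsv[...,0]<18)&(hsv[...,1]>140)&(hsv[...,2]>60)
for s,c,l in blobs(m,300): print(s,c)
x,y=270,180
c=cv2.resize(im[y:y+120,x:x+120,::-1],None,fx=5,fy=5,interpolation=cv2.INTER_CUBIC); cv2.imwrite("pics/w1c.png",c)
print(wcast(f,(329,255),.178),wcast(f,(329,241),.152))
E
```

```text
[ 142  131   90   89 3555] [175.44781997 182.54064698]
[ 175  134   59   57 1262] [210.04278922 161.05467512]
[ 285  194   88   90 5557] [327.28900486 239.48353428]
[ 0.52549451 -0.01890717  0.178     ] [ 0.52563341 -0.01717316  0.152     ]
```

View pics/w1c.png

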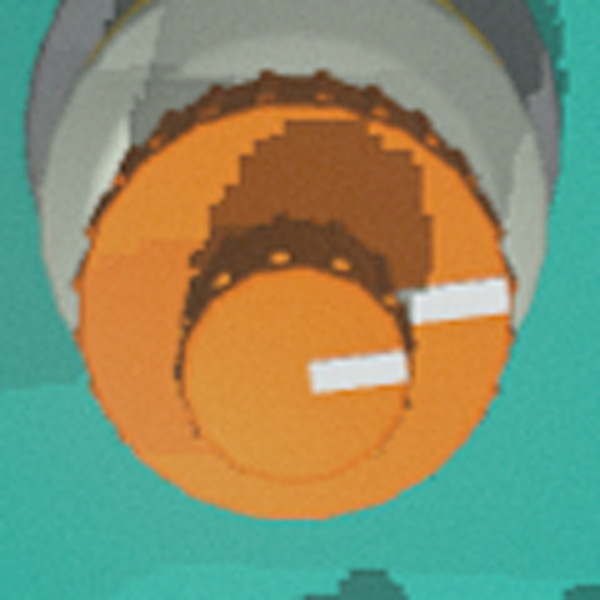

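Emit:
servo_tool(
  rows=[
    [[-0.2,0.1,2.0,0,0,0],[0,0,2.0,0,0,0],[0,0,2.0,0,0,0],[0,0,1.8,0,0,0],[0,0,1.0,0,0,0]],
  ],
)

```text
clock: 2.95
position: [0.5255, -0.0176, 0.1516]
tool_rot: [-3.141, -0.0, 1.548]
force: [1.5, -0.8, -0.2]
grip_width: 0.085
```

Emit:
servo_tool(
  rows=[
    [[0,0,0,0,0,0],[0,0,0,0,0,0]],
  ],
)

```text
clock: 3.2
position: [0.5263, -0.0184, 0.1529]
tool_rot: [3.141, -0.0, 1.547]
force: [0.7, -0.1, 0.2]
grip_width: 0.0851
```

```bash
python3 - <<'E'
from workcell import bot
import cv2,pickle
o=bot.observe(); f=bot.grab_frame("wrist"); print(o["position"],o["tool_rot"],o["force"]); f["o"]=o; pickle.dump(f,open("w2.pkl","wb")); cv2.imwrite("pics/w2.png",f["image"][:,:,::-1])
E
```

```text
[ 0.52627291 -0.01835827  0.15289897] [ 3.14085167e+00 -1.62302214e-04  1.54694723e+00] [ 0.70407442 -0.05527552  0.18354611]
```

View pics/w2.png

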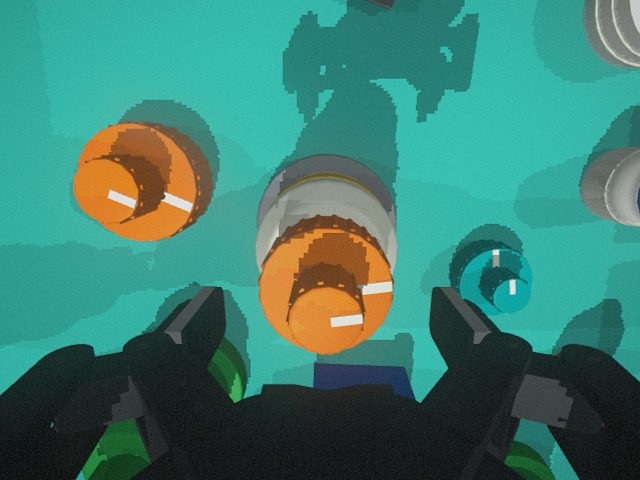

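Knob top disc centre is at ≈ (326,320) and the cap outline's at ≈ (326,291), centred between the jaws. I'll recheck the position by ray.

```bash
python3 - <<'E'
import pickle
from h import *
f=pickle.load(open("w2.pkl","rb")); im=f["image"]
x,y=246,210
cv2.imwrite("pics/w2c.png",cv2.resize(im[y:y+160,x:x+160,::-1],None,fx=4,fy=4,interpolation=cv2.INTER_CUBIC))
print(wcast(f,(326,320),.178),wcast(f,(326.5,291),.152))
E
```

```text
[ 0.52552898 -0.01843676  0.178     ] [ 0.52568041 -0.01812664  0.152     ]
```

View pics/w2c.png

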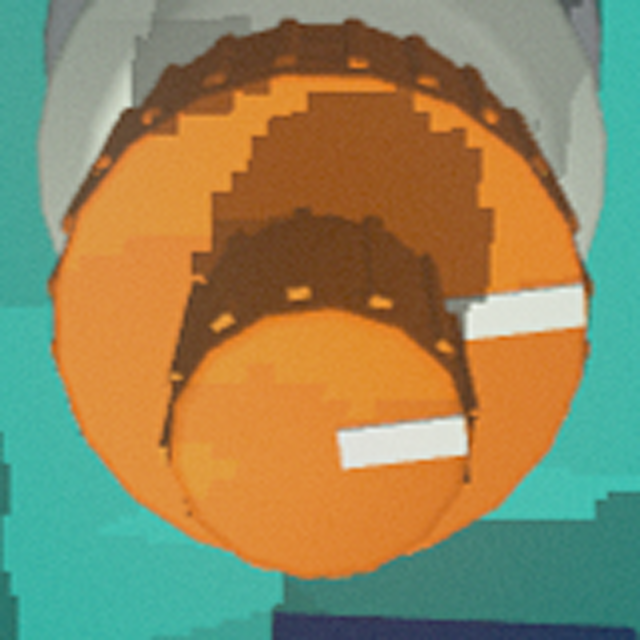

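Both sightings agree on (0.5256, -0.0183). I'll close on the knob.

Emit:
servo_tool(
  rows=[
    [[0,-0.06,0,0,0,0],[0,0,0,0,0,0],[0,0,0,0,0,0],[0,0,0,0,0,0],[0,0,0,0,0,0]],
  ],
  grip=-1,
  squeeze=70,
)

```text
clock: 3.88
position: [0.5255, -0.0185, 0.1526]
tool_rot: [3.141, -0.0, 1.547]
force: [-1.6, 0.0, 7.4]
grip_width: 0.0282
```

Emit:
servo_tool(
  rows=[
    [[0,0,0,0,0,0],[0,0,0,0,0,0]],
  ],
)

```text
clock: 4.12
position: [0.5255, -0.0185, 0.1526]
tool_rot: [3.141, -0.0, 1.547]
force: [-1.4, 0.9, 7.6]
grip_width: 0.0281
```

Emit:
servo_tool(
  rows=[
    [[0,0,0.2,0,0,0],[0,0,0.2,0,0,0],[0,0,0,0,0,0]],
  ],
)

```text
clock: 4.5
position: [0.5255, -0.0185, 0.1487]
tool_rot: [3.141, -0.0, 1.547]
force: [-3.0, 0.0, 10.6]
grip_width: 0.0281
```

Emit:
servo_tool(
  rows=[
    [[0,0,0.2,0,0,0],[0,0,0.1,0,0,0],[0,0,0,0,0,0]],
  ],
)

```text
clock: 4.88
position: [0.5255, -0.0185, 0.1458]
tool_rot: [3.141, -0.0, 1.547]
force: [-3.7, 1.4, 13.6]
grip_width: 0.028
```

Emit:
servo_tool(
  rows=[
    [[0,0,0.1,0,0,0],[0,0,0,0,0,0]],
  ],
)

```text
clock: 5.12
position: [0.5255, -0.0186, 0.1449]
tool_rot: [3.141, -0.0, 1.547]
force: [-4.6, 1.5, 13.4]
grip_width: 0.0279
```

Emit:
servo_tool(
  rows=[
    [[0,0,0.1,0,0,0],[0,0,0,0,0,0]],
  ],
)

```text
clock: 5.38
position: [0.5256, -0.0185, 0.1445]
tool_rot: [3.141, -0.001, 1.546]
force: [-9.1, 1.4, 28.5]
grip_width: 0.028
```

Bottomed at z ≈ 0.1446, 8 mm below the start, so there was no slip. I'll back off slightly and turn anticlockwise, which is a negative turn about tool z.

Emit:
servo_tool(
  rows=[
    [[0,0,-0.1,0,0,-4],[0,0,0,0,0,-4],[0,0,0,0,0,-4],[0,0,0,0,0,-4]],
  ],
)

```text
clock: 5.88
position: [0.5263, -0.0186, 0.1452]
tool_rot: [3.14, 0.0, 1.828]
force: [-0.1, 0.0, 14.1]
grip_width: 0.028
```

```bash
python3 - <<'E'
from workcell import bot
import cv2
o=bot.observe(); f=bot.grab_frame("wrist"); print(o["position"],o["tool_rot"],o["force"],o["moment"],o["qpos"]); cv2.imwrite("pics/w3.png",f["image"][:,:,::-1])
E
```

```text
[ 0.52627742 -0.01858681  0.14517458] [3.13952305e+00 3.20193619e-04 1.82789053e+00] [-0.13985666  0.01413411 14.09151272] [ 0.06655478  0.13527674 -0.09456285] [-0.28639546  0.50011561  0.2821415   1.95165226 -0.20528442  0.71499392
  0.3754551 ]
```

View pics/w3.png

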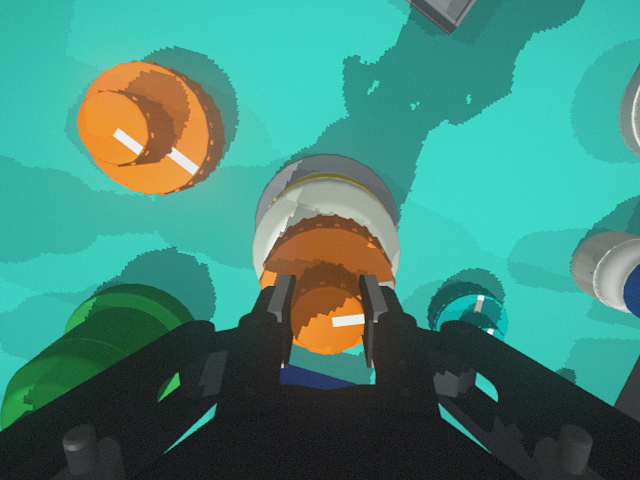

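The white line (350,321) keeps its angle relative to the jaws, so the cap is turning with the hand. Continuing.

Emit:
servo_tool(
  rows=[
    [[0,0,0,0,0,-5],[0,0,0,0,0,-5],[0,0,0,0,0,-5],[0,0,0,0,0,-5],[0,0,0,0,0,-5]],
  ],
)

```text
clock: 6.55
position: [0.5264, -0.0186, 0.1452]
tool_rot: [3.14, 0.001, 2.265]
force: [-0.3, 0.9, 14.1]
grip_width: 0.0276
```

Emit:
servo_tool(
  rows=[
    [[0,0,0,0,0,-5],[0,0,0,0,0,-5],[0,0,0,0,0,-5],[0,0,0,0,0,-5],[0,0,0,0,0,-3]],
  ],
)

```text
clock: 7.18
position: [0.5264, -0.0186, 0.1453]
tool_rot: [3.14, 0.002, 2.666]
force: [0.1, 1.2, 14.3]
grip_width: 0.0278
```

```bash
python3 - <<'E'
from workcell import bot
import cv2
o=bot.observe(); f=bot.grab_frame("wrist"); print(o["position"],o["tool_rot"],o["force"],o["moment"],o["qpos"]); cv2.imwrite("pics/w4.png",f["image"][:,:,::-1])
E
```

```text
[ 0.52638491 -0.01856325  0.145264  ] [3.14031891e+00 1.98857754e-03 2.66559503e+00] [ 0.13336958  1.1503183  14.29530071] [ 0.12088637  0.02925713 -0.05406604] [-0.11800299  0.48308489  0.05435519  1.94284019 -0.03861959  0.71428284
  1.05406842]
```

View pics/w4.png

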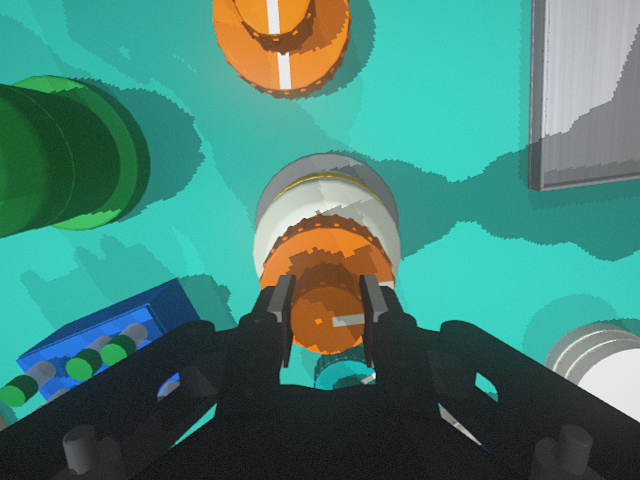

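The turn is 64°, and the line is still fixed in the hand. I'll lift gently while watching the force.

Emit:
servo_tool(
  rows=[
    [[0,0,-0.4,0,0,0],[0,0,-0.4,0,0,0],[0,0,-0.4,0,0,0],[0,0,-0.4,0,0,0]],
  ],
)

```text
clock: 7.72
position: [0.5252, -0.0186, 0.1603]
tool_rot: [-3.141, -0.0, 2.664]
force: [-0.2, 1.0, -1.6]
grip_width: 0.0281
```

Emit:
servo_tool(
  rows=[
    [[0,0,-0.8,0,0,0],[0,0,-1.0,0,0,0],[0,0,-1.2,0,0,0],[0,0,-1.2,0,0,0]],
  ],
)

```text
clock: 8.22
position: [0.5254, -0.0185, 0.2033]
tool_rot: [3.141, 0.0, 2.664]
force: [-0.1, -0.3, -0.8]
grip_width: 0.0282
```

Emit:
servo_tool(
  rows=[
    [[0,0,-1.2,0,0,0],[0,0,-0.4,0,0,0],[0,0,0,0,0,0]],
  ],
)

```text
clock: 8.6
position: [0.5254, -0.0185, 0.2184]
tool_rot: [3.141, 0.0, 2.664]
force: [-0.0, 0.2, -1.0]
grip_width: 0.0281
```

```bash
python3 - <<'E'
from workcell import bot
import cv2,pickle
o=bot.observe(); f=bot.grab_frame("wrist"); s=bot.grab_frame("scene"); print(o["position"],o["tool_rot"],o["force"],o["grip_width"]); cv2.imwrite("pics/w5.png",f["image"][:,:,::-1])
f["o"]=o; pickle.dump(f,open("w5.pkl","wb")); cv2.imwrite("pics/s5.png",cv2.resize(s["image"][120:400,200:480,::-1],None,fx=2,fy=2))
E
```

```text
[ 0.52541372 -0.0184975   0.21843988] [3.14145476e+00 1.90581230e-04 2.66366742e+00] [-0.02158642  0.24869504 -1.0037376 ] 0.028136275857564126
```

View pics/w5.png

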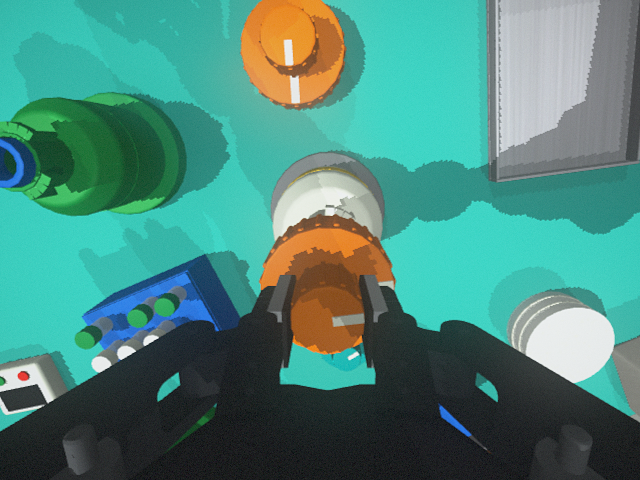

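View pics/s5.png

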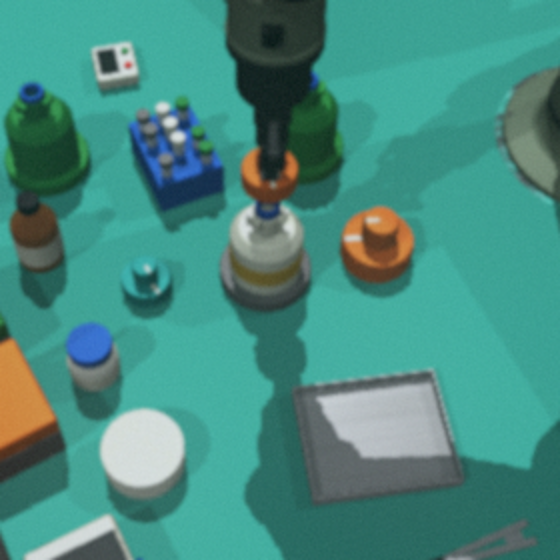

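The cap is free and held level (wrist (327,300)), and the canister stands open. Next I carry it over the tray.

Emit:
servo_tool(
  rows=[
    [[1.2,2.2,0,0,0,0],[2.0,3.8,0,0,0,0],[2.2,4.2,0,0,0,0],[2.2,4.2,0,0,0,0],[2.0,3.8,0,0,0,0]],
  ],
)

```text
clock: 9.32
position: [0.5235, 0.1889, 0.2178]
tool_rot: [-3.141, -0.0, 2.664]
force: [1.0, -0.3, -0.0]
grip_width: 0.0277
```

Emit:
servo_tool(
  rows=[
    [[1.6,2.8,0,0,0,0],[0.9,1.6,2,0,0,0],[0,0,3,0,0,0],[0,0,3,0,0,0],[0,0,2,0,0,0]],
  ],
)

```text
clock: 9.95
position: [0.5211, 0.2365, 0.1154]
tool_rot: [-3.139, -0.001, 2.663]
force: [1.1, -0.3, -0.3]
grip_width: 0.0278
```

Emit:
servo_tool(
  rows=[
    [[0,0,0,0,0,0],[0,0,0,0,0,0]],
  ],
)

```text
clock: 10.2
position: [0.5221, 0.2375, 0.1184]
tool_rot: [-3.142, 0.0, 2.663]
force: [0.5, 0.1, -0.1]
grip_width: 0.0281
```

```bash
python3 - <<'E'
from workcell import bot
import cv2,pickle
o=bot.observe(); f=bot.grab_frame("wrist"); s=bot.grab_frame("scene"); print(o["position"],o["tool_rot"],o["force"],o["grip_width"]); cv2.imwrite("pics/w6.png",f["image"][:,:,::-1])
f["o"]=o; pickle.dump(f,open("w6.pkl","wb")); cv2.imwrite("pics/s6.png",cv2.resize(s["image"][180:420,270:510,::-1],None,fx=2,fy=2))
E
```

```text
[0.52207894 0.2374869  0.11843899] [-3.14153108e+00  1.28431292e-04  2.66320862e+00] [ 0.46148727  0.06751382 -0.12132069] 0.02805633300861191
```

View pics/w6.png

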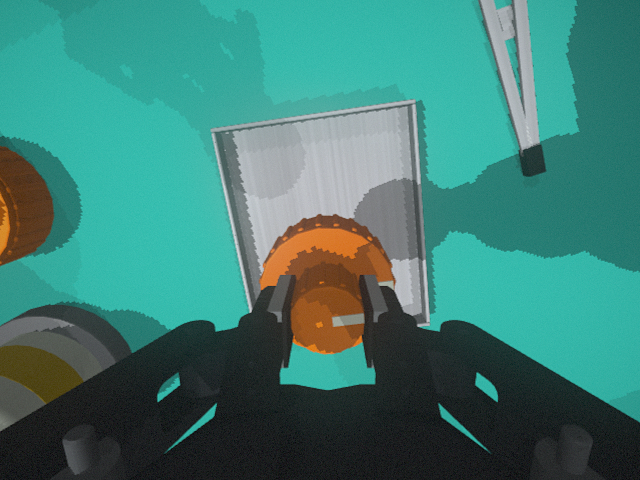

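View pics/s6.png

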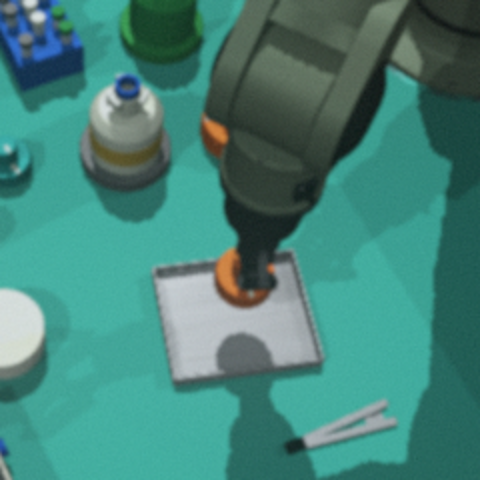

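The wrist view shows tray rim corners at (213,130), (415,101) and (428,324). I'll check the tray centre from those.

```bash
python3 - <<'E'
import pickle
from h import *
f=pickle.load(open("w6.pkl","rb"))
A,B,C=[wcast(f,p,.018) for p in((213,130),(415,101),(428,325))]
print(A,B,C,np.linalg.norm(A-B),np.linalg.norm(B-C),"centre",(A+C)/2)
E
```

```text
[0.41984807 0.2024222  0.018     ] [0.46630894 0.33215866 0.018     ] [0.62416121 0.2744021  0.018     ] 0.13780479431321255 0.16808676517416526 centre [0.52200464 0.23841215 0.018     ]
```

The tray centre is (0.522, 0.2384) with the right sizes, and the hand is within 1 mm of it. Contact should come at TCP z ≈ 0.031.

Emit:
servo_tool(
  rows=[
    [[0,0,2.0,0,0,0],[0,0,2.0,0,0,0],[0,0,2.0,0,0,0],[0,0,1.4,0,0,0],[0,0,0.6,0,0,0]],
  ],
)

```text
clock: 10.92
position: [0.5219, 0.2378, 0.038]
tool_rot: [-3.141, -0.0, 2.664]
force: [0.5, -0.9, -1.0]
grip_width: 0.0283
```

Emit:
servo_tool(
  rows=[
    [[0,0,0,0,0,0],[0,0,0.3,0,0,0],[0,0,0.2,0,0,0],[0,0,0.1,0,0,0],[0,0,0,0,0,0]],
  ],
)

```text
clock: 11.55
position: [0.5219, 0.2378, 0.0323]
tool_rot: [-3.142, -0.0, 2.664]
force: [-0.6, 0.2, -0.8]
grip_width: 0.0281
```

Emit:
servo_tool(
  rows=[
    [[0,0,0.1,0,0,0],[0,0,0,0,0,0]],
  ],
)

```text
clock: 11.8
position: [0.5218, 0.2378, 0.0312]
tool_rot: [-3.141, -0.0, 2.664]
force: [-0.4, -0.3, -1.6]
grip_width: 0.0279
```

Emit:
servo_tool(
  rows=[
    [[0,0,0.1,0,0,0],[0,0,0,0,0,0]],
  ],
)

```text
clock: 12.05
position: [0.522, 0.2378, 0.0307]
tool_rot: [3.141, 0.0, 2.664]
force: [-2.9, -1.5, 7.9]
grip_width: 0.0278
```

It makes contact at z = 0.0307, as predicted. I'll release and back up.

Emit:
servo_tool(
  rows=[
    [[0,0,0,0,0,0],[0,0,0,0,0,0],[0,0,0,0,0,0],[0,0,0,0,0,0]],
  ],
  grip=0.4,
)

```text
clock: 12.55
position: [0.5219, 0.2378, 0.0303]
tool_rot: [-3.142, -0.0, 2.664]
force: [-0.2, 0.6, -0.1]
grip_width: 0.06
```

Emit:
servo_tool(
  rows=[
    [[0,0,-1.0,0,0,0],[0,0,-2.0,0,0,0],[0,0,-3.0,0,0,0],[0,0,-3.0,0,0,0],[0,0,-3.0,0,0,0]],
  ],
)

```text
clock: 13.18
position: [0.5219, 0.2378, 0.152]
tool_rot: [3.141, 0.0, 2.664]
force: [-1.6, -0.4, -0.7]
grip_width: 0.0602
```

Emit:
servo_tool(
  rows=[
    [[0,0,-2.0,0,0,0],[0,0,0,0,0,0],[0,0,0,0,0,0]],
  ],
)

```text
clock: 13.55
position: [0.5216, 0.2377, 0.17]
tool_rot: [-3.141, -0.0, 2.664]
force: [0.3, 0.1, -0.3]
grip_width: 0.0595
```

```bash
python3 - <<'E'
from workcell import bot
import cv2,pickle
o=bot.observe(); f=bot.grab_frame("wrist"); s=bot.grab_frame("scene"); t=bot.grab_frame("top"); print(o["position"],o["force"],o["qd"],o["grip_width"]); cv2.imwrite("pics/w7.png",f["image"][:,:,::-1])
f["o"]=o; pickle.dump((f,s,t),open("w7.pkl","wb")); cv2.imwrite("pics/s7.png",s["image"][...,::-1])
cv2.imwrite("pics/t7.png",t["image"][...,::-1])
E
```

```text
[0.52163351 0.23766995 0.17004819] [ 0.27821902  0.0771517  -0.28447935] [ 0.00139804  0.0131942  -0.00101197  0.00184641 -0.00081796  0.0013732
 -0.00092766] 0.05953075787298186
```

View pics/w7.png

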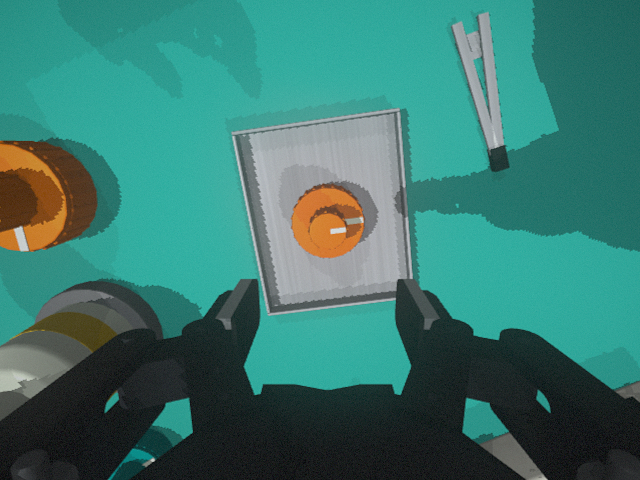

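View pics/s7.png

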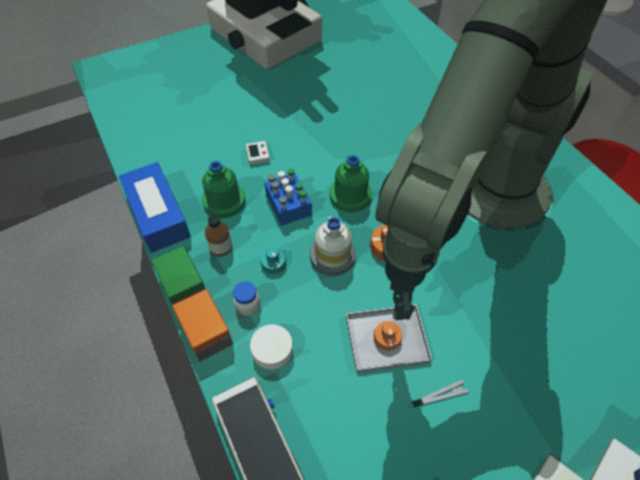

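The cap lies flat in the middle of the tray with its knob up (wrist (328,221), scene (388,335)). The hand is clear, the canister is open and the bystanders haven't moved. Handing in.

```bash
python3 - <<'E'
import pickle
from h import *
f,s,t=pickle.load(open("w7.pkl","rb"))
print("knob top",wcast(f,(327,231),.056))
from workcell import bot
print(bot.job_done())
E
```

```text
knob top [0.52137086 0.23725254 0.056     ]
the job is handed in; nothing more can be done
None
```

The canister is open, and its orange cap lies flat in the steel tray, knob up and let go. I handed the job in at about 13.6 s of the 48 s allowed; no verdict is reported.

**What I did:** I gripped the cap's knob and pressed it down 8 mm to the bottom. I then backed off about 0.7 mm and turned it 64° anticlockwise. It lifted off without resistance, and I lowered it into the tray until it touched the floor.

**Last checks:**
- **Cap position:** the final wrist picture puts the cap's axis at (0.521, 0.237), within about 2 mm of the tray centre I measured, (0.522, 0.238).
- **Height on the tray floor:** I felt contact at a tool height of 0.0307 m, against the 0.0306 m worked out beforehand.
- **Clear of everything:** the open hand is 14 cm above where it let go, with no contact force. In the last scene picture the bystanders look to be where they started; I judged this by eye and did not measure it.

**Disagreements:** the scene and top cameras differed by 5 to 8 mm on both the knob and the tray. I relied on the wrist camera instead, whose sightings of the cap agreed to about 1 mm. At the bottom of the press, the upward force briefly reached 28.5 N.

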